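# Load the balance rack with tape rolls and trim it level

### The arm

A 6-joint arm with a two-finger parallel gripper is mounted at the origin on a cart in front of the work surface, level with it; the furniture and walls round the work are solid. World frame = base frame: x ahead of the robot, y to its left, z up, the work surface at z = 0. Lengths are in m, angles in degrees, forces in N, time in s.
With the tool pointing down it reaches from about 0.35 to 0.725 m from the base axis. Payload 4.3 kg.
Tool frame: the origin (TCP) lies midway between the tips of the shut fingers; the grasp point (between the pads) lies 19 mm behind it; z points along the fingers, y is the line along which they close (so a half turn about z gives the same grasp; the last joint's range is limited). The gripper opens to 85 mm and grips with 20 to 120 N. Pads are 22 mm wide; open, the fingers measure 114 mm over their backs; the gripper's body (76 mm by 85 mm) begins 54 mm behind the grasp point. The pads swing forward as they close: fully open they stand 13 mm farther back than shut.
Start: joints at [-71.408, 21.618, 4.641, 73.018, 0, 83.68], TCP at [0.242, -0.522, 0.231] pointing down, gripper open.
Joint ranges: [-156.06, 156.06], [-48.1, 94.91], [-58.44, 69.94], [-101.28, 121.22], [-78.64, 73.56], [-180, 180]. Speed limits (degrees/s): [147.25, 147.25, 180, 180, 180, 180].

### API

Orientations are given as a 3x3 rotation matrix whose columns are the frame's x, y, z axes.
In Python, from plant import arm, jaws, cams, ticket gives the robot as it stands. Calls block until the motion is done:
- arm.movep(position, orientation): joint-space move of the TCP to a pose.
- arm.line_to(position, attitude=None, max_speed=0.15, max_force=None): straight line of the TCP; attitude=None keeps the orientation; max_speed is the mean speed in m/s. With max_force (N) it stops when the force on the tool has changed by that much, and returns True; else False.
- arm.set_joints(angles): joint-space move.
- jaws.gripper_open() and jaws.grab(force=None): open the fingers fully, or close them until they stop; force is the grip in N (None keeps the last).
- arm.pause(seconds).
- arm.solve_ik(position, orientation): joint angles nearest the present ones, or None.
- cams.capture(name): name is "side" or "top" or "wrist"; returns the picture (420x560x3 uint8, red, green, blue); there is no depth.
- cams.camera_params(name): a dict with "fx", "fy", "cx", "cy" (pixels), "extrinsics" (4x4, takes a point from world to camera coordinates). Camera axes: x right, y down, z forward; pixel columns grow to the right and rows downward; lengths in m; the calibration is good to about 2 mm. The wrist camera is an equidistant fisheye: a pixel r from the principal point sees the ray r / f radians off the axis. A picture is of the moment at which its call begins: read the wrist's pose just before it. camera_params takes no time and is no camera call; for the wrist camera it gives the pose at the moment of the call.
A pose or a line that the arm cannot do raises arm.MotionError and nothing moves.
- ticket.hand_in(): hands the job in; it is judged then, once.
Readings, each from a call of its own:
- arm.get_t(): time.
- arm.get_joint_positions(): joint angles.
- arm.get_qvel(): joint speeds.
- arm.get_joint_torque(): joint torques, N m.
- arm.get_ee_pos(): TCP position.
- arm.get_orientation(): TCP orientation.
- arm.get_contact_force(): force on the tool from outside, world axes, zero at the start.
- arm.get_torque(): the same for the moment, N m.
- arm.get_opening(): finger opening in m.
- arm.get_grip_force(): force on a finger pad.
Only numpy, scipy, OpenCV 4.12 (cv2) and the standard library are available. Lean on these libraries where they do the work, as an engineer would, in place of code of your own. Each camera call takes 0.05 s, during which the arm holds its last target. There are 200 camera calls.

### The job

Hang the three parcel-tape rolls on the pivoting bar of the balance rack, alternating sides: first one of the clear rolls on the left arm, then the brown roll on the right arm, then the other clear roll on the left arm. The rolls are more or less used up, so their weights are unknown: shift them along the arms until the bar comes to rest level, within about a degree and a half, with all three hanging free. Never let the bar tip right over to its stops, and do not disturb the wipe bottle, the parts bin or the carton.

Things in the scene. Friction and masses are not known exactly. Their poses are not given: they have to be found in the camera images.
- bar_mid (a point): Centre of the balance rack's bar, on its pivot, 185 mm above the bench. The frame turns with the bar: y runs along the bar to the left arm's end (-y to the right arm's), z is up when level. The bar is a 12 mm round steel rod, each arm 195 mm long from the pivot. Rolls go on over an arm's end, sideways along the bar; their centres can hang 50 to 160 mm from the pivot.
- left_tip (a point): Centre of the black knob (15 mm) on the up-turned end of the left arm, 199 mm along the bar and 13 mm above its axis (frame as bar_mid). The bar runs right under the top of a hanging roll's hole, so fingers gripping deep over the roll's highest point would meet it; 25 to 30 mm off to the side they pass it.
- right_tip (a point): Centre of the red knob on the up-turned end of the right arm, likewise 199 mm from the pivot and 13 mm above the bar's axis.
- stand: Stand of the rack, fixed; origin under its centre on the bench. Dark foot plate 130 mm by 130 mm by 12 mm; blue post 30 mm wide along the bar; the pivot hub is 26 mm across and the post's rear plate reaches 13 mm above the bar's axis.
- beam (a joint): Tilt of the bar in rad: 0 level, positive with the left arm up. A centring spring holds it level when empty and gives 1.3 N m per rad, so it tilts in proportion to the imbalance of weight times distance; it settles in about a second. Hard stops at +-0.4.
- brown_centre (a point): Centre (mid-hole, half-way through the width) of the brown tape roll: ring of 110 mm diameter, 48 mm wide, hole about 72 mm, weight hidden, 0.27 to 0.41 kg. z axis = the roll's own axis. It starts standing on its rim in a low grey cradle (22 mm high, only 40 mm long along the axis, fixed), axis level, centre 66 mm up. Hung up, its centre lies about 30 mm below the bar's axis.
- clear_a_centre (a point): Centre (mid-hole, half-way through the width) of one of the two clear (pale beige) tape rolls: ring of 96 mm diameter, 48 mm wide, hole about 72 mm, weight hidden, 0.10 to 0.21 kg. z axis = the roll's own axis. It starts standing on its rim in a low grey cradle (22 mm high, only 40 mm long along the axis, fixed), axis level, centre 58 mm up. Hung up, its centre lies about 30 mm below the bar's axis.
- clear_b_centre (a point): Centre (mid-hole, half-way through the width) of the other clear (pale beige) tape roll: ring of 96 mm diameter, 48 mm wide, hole about 72 mm, weight hidden, 0.10 to 0.21 kg. z axis = the roll's own axis. It starts standing on its rim in a low grey cradle (22 mm high, only 40 mm long along the axis, fixed), axis level, centre 58 mm up. Hung up, its centre lies about 30 mm below the bar's axis.
- roll_brown: The brown roll itself; origin at the centre of one flat face.
- roll_clear_a: The first clear roll itself; origin at the centre of one flat face.
- roll_clear_b: The second clear roll itself; origin at the centre of one flat face.
- wipe_bottle: Bystander: white pump bottle with blue top, 63 mm wide, 175 mm high; origin under its centre.
- parts_bin: Bystander: yellow open-front parts bin, 152x106x68 mm; origin under its centre.
- carton: Bystander: brown carton, 65x110x40 mm; origin under its centre.

How it is judged (in metres and radians):
On the way, in this order (a step that is already met when the one before it is completed fails the run):
1. one clear roll hangs released on the left arm, nothing else on the bar ((((y of clear_a_centre in the frame of bar_mid between 0.025 and 0.2 m and x of clear_a_centre in the frame of bar_mid between -0.02 and 0.02 m and z of clear_a_centre in the frame of bar_mid between -0.042 and -0.01 m) and contact force between the fingers and roll_clear_a below 0.2 N and not (y of clear_b_centre in the frame of bar_mid between 0.025 and 0.2 m and x of clear_b_centre in the frame of bar_mid between -0.02 and 0.02 m and z of clear_b_centre in the frame of bar_mid between -0.042 and -0.01 m)) or ((y of clear_b_centre in the frame of bar_mid between 0.025 and 0.2 m and x of clear_b_centre in the frame of bar_mid between -0.02 and 0.02 m and z of clear_b_centre in the frame of bar_mid between -0.042 and -0.01 m) and contact force between the fingers and roll_clear_b below 0.2 N and not (y of clear_a_centre in the frame of bar_mid between 0.025 and 0.2 m and x of clear_a_centre in the frame of bar_mid between -0.02 and 0.02 m and z of clear_a_centre in the frame of bar_mid between -0.042 and -0.01 m))) and not (y of brown_centre in the frame of bar_mid between -0.2 and -0.025 m and x of brown_centre in the frame of bar_mid between -0.02 and 0.02 m and z of brown_centre in the frame of bar_mid between -0.042 and -0.01 m)), for 0.2 s.
2. the brown roll hangs released on the right arm while only one clear roll is on the left arm (y of brown_centre in the frame of bar_mid between -0.2 and -0.025 m and x of brown_centre in the frame of bar_mid between -0.02 and 0.02 m and z of brown_centre in the frame of bar_mid between -0.042 and -0.01 m and contact force between the fingers and roll_brown below 0.2 N and (((y of clear_a_centre in the frame of bar_mid between 0.025 and 0.2 m and x of clear_a_centre in the frame of bar_mid between -0.02 and 0.02 m and z of clear_a_centre in the frame of bar_mid between -0.042 and -0.01 m) and not (y of clear_b_centre in the frame of bar_mid between 0.025 and 0.2 m and x of clear_b_centre in the frame of bar_mid between -0.02 and 0.02 m and z of clear_b_centre in the frame of bar_mid between -0.042 and -0.01 m)) or ((y of clear_b_centre in the frame of bar_mid between 0.025 and 0.2 m and x of clear_b_centre in the frame of bar_mid between -0.02 and 0.02 m and z of clear_b_centre in the frame of bar_mid between -0.042 and -0.01 m) and not (y of clear_a_centre in the frame of bar_mid between 0.025 and 0.2 m and x of clear_a_centre in the frame of bar_mid between -0.02 and 0.02 m and z of clear_a_centre in the frame of bar_mid between -0.042 and -0.01 m)))), for 0.2 s.
At the end, for the whole second after the job is handed in: Both clear rolls hang on the left arm and the brown roll on the right arm, the bar through their holes (centres 25 to 200 mm from the pivot), at rest (under 50 mm/s), and the bar rests within 0.03 rad of level (y of clear_a_centre in the frame of bar_mid between 0.025 and 0.2 m and x of clear_a_centre in the frame of bar_mid between -0.02 and 0.02 m and z of clear_a_centre in the frame of bar_mid between -0.042 and -0.01 m and y of clear_b_centre in the frame of bar_mid between 0.025 and 0.2 m and x of clear_b_centre in the frame of bar_mid between -0.02 and 0.02 m and z of clear_b_centre in the frame of bar_mid between -0.042 and -0.01 m and y of brown_centre in the frame of bar_mid between -0.2 and -0.025 m and x of brown_centre in the frame of bar_mid between -0.02 and 0.02 m and z of brown_centre in the frame of bar_mid between -0.042 and -0.01 m and value of joint beam between -0.03 and 0.03 rad and velocity of joint beam between -0.05 and 0.05 rad/s and linear speed of each of roll_brown, roll_clear_a, roll_clear_b below 0.05 m/s); the robot touches nothing.
It fails at once if the bar tips over to its stops (beyond 0.37 rad) (value of joint beam above 0.37 rad or value of joint beam below -0.37 rad).
It fails at once if the wipe bottle is moved by more than 20 mm (distance of wipe_bottle from where it was at the start of the episode above 0.02 m).
It fails at once if the parts bin is moved by more than 20 mm (distance of parts_bin from where it was at the start of the episode above 0.02 m).
It fails at once if the carton is moved by more than 20 mm (distance of carton from where it was at the start of the episode above 0.02 m).
It also fails if it takes over 72 s, if anything falls off the work surface, if the arm or the gripper's body presses on something with over 40 N, if the wrist force passes 120 N, or if a joint passes its speed limit or range.

## Working session

There is one attempt and no reset: what is moved stays moved. The work goes in short steps, each a Python script; the robot and the scene stay as the last script left them, time stands still between calls to the robot, and variables do not carry over. Pictures are saved under pics/ and viewed, at most 10 in all, crops included, and the job is handed in when it is done.

```bash
ls; mkdir -p pics
python3 - <<'E'
from plant import arm,jaws,cams,ticket
import cv2,numpy as np
np.set_printoptions(precision=4,suppress=True)
for n in ("side","top"):
    cv2.imwrite(f"pics/{n}0.png",cams.capture(n)[:,:,::-1]); p=cams.camera_params(n); print(n,p['fx'],p['fy'],p['cx'],p['cy']);print(p['extrinsics'])
print(arm.get_t(), arm.get_orientation())
E
```

```text
pics
side 411.3449974458652 411.3449974458652 282.16288832831236 210.58506723356143
[[-0.9829 -0.1832  0.0151  0.4942]
 [-0.1135  0.5397 -0.8342  0.1549]
 [ 0.1447 -0.8217 -0.5513  1.3293]
 [ 0.      0.      0.      1.    ]]
top 387.3998678818843 387.3998678818843 275.61778085656863 208.9119977593712
[[ 0.0055 -0.9999  0.0093  0.0443]
 [-0.9864 -0.007  -0.1643  0.5469]
 [ 0.1644 -0.0082 -0.9864  1.1459]
 [ 0.      0.      0.      1.    ]]
0.1 [[ 0.907   0.4212 -0.0006]
 [ 0.4212 -0.907   0.0018]
 [ 0.0002 -0.0018 -1.    ]]
```

View pics/top0.png

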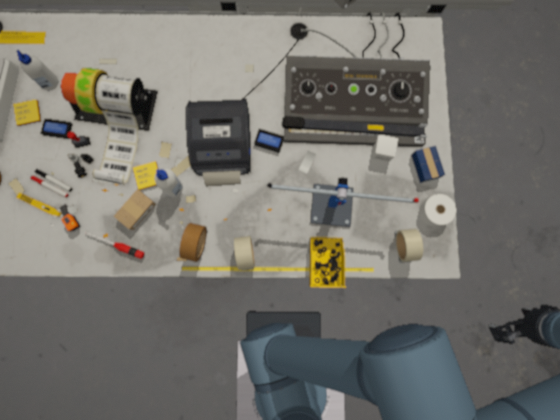

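View pics/side0.png

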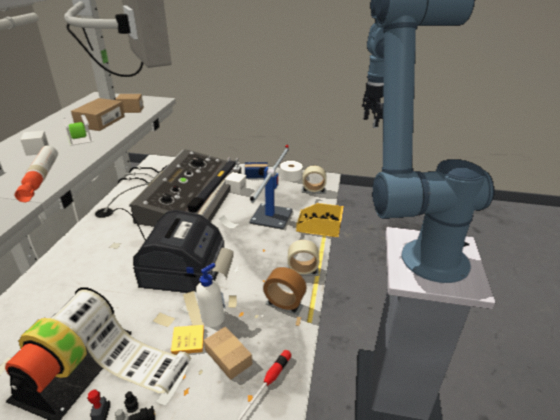

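The top view shows the black knob at about (269,185), the red knob at (416,200) and the stand at (335,195). The brown roll is at (194,242), and the clear rolls are at (244,251) and (408,245). The bin is at (327,262). I'll enlarge this area and do the geometry.

```bash
cat > h.py <<'E'
from plant import arm,jaws,cams,ticket
import cv2,numpy as np
np.set_printoptions(precision=4,suppress=True)
def px2w(n,u,v,z,p=None):
    p=p or cams.camera_params(n);E=np.array(p['extrinsics']);R,t=E[:3,:3],E[:3,3]
    x,y=u-p['cx'],v-p['cy']
    if n=='wrist':
        r=np.hypot(x,y);th=r/p['fx'];d=np.array([x/r*np.sin(th),y/r*np.sin(th),np.cos(th)])
    else: d=np.array([x/p['fx'],y/p['fy'],1])
    c=-R.T@t;d=R.T@d
    return c+d*(z-c[2])/d[2]
def w2px(n,X,p=None):
    p=p or cams.camera_params(n);E=np.array(p['extrinsics']);X=np.atleast_2d(X)@E[:3,:3].T+E[:3,3]
    return X[:,:2]/X[:,2:]*[p['fx'],p['fy']]+[p['cx'],p['cy']]
E
python3 - <<'E'
from h import *
im=cv2.imread('pics/top0.png')
cv2.imwrite('pics/top0z.png',cv2.resize(im[165:300,175:435],None,fx=3,fy=3,interpolation=cv2.INTER_CUBIC))
L=px2w('top',269,185.5,.198);R=px2w('top',416,200,.198);print('knobs',L,R,np.linalg.norm(L-R),(L+R)/2)
for n,u,v,z in [('br',194,242,.066),('ca',244,251,.058),('cb',408,245,.058),('bin',327,262,.068)]: print(n,px2w('top',u,v,z))
E
```

```text
knobs [0.5851 0.0673 0.198 ] [ 0.5482 -0.3289  0.198 ] 0.3979253373227769 [ 0.5666 -0.1308  0.198 ]
br [0.4418 0.2899 0.066 ]
ca [0.4165 0.1415 0.058 ]
cb [ 0.4374 -0.3503  0.058 ]
bin [ 0.3851 -0.1045  0.068 ]
```

View pics/top0z.png

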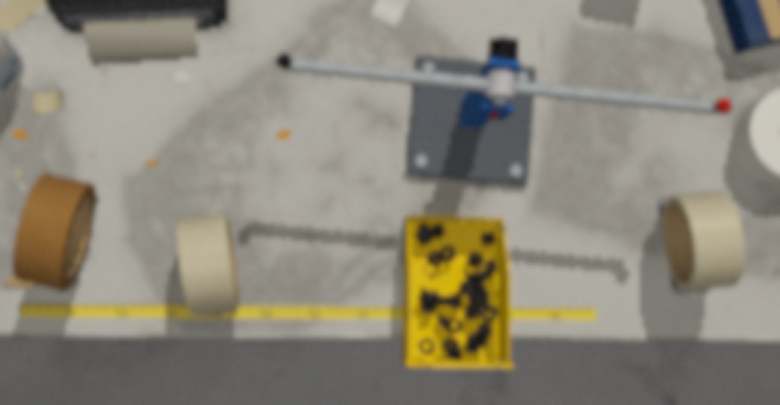

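The zoomed top view shows the bar from the black knob (283,61) to the red knob (723,105). That makes it 398 mm long, as specified. All three roll axes lie roughly along y. I'll fit each roll's x, y and yaw from its silhouette, and check the white roll near the right tip.

```bash
cat > fit.py <<'E'
from h import *
from scipy.optimize import minimize
def hull(n,P,R,w=.048):
    x,y,z,yaw=P; a=np.array([-np.sin(yaw),np.cos(yaw),0]);l=np.array([np.cos(yaw),np.sin(yaw),0])
    t=np.linspace(0,2*np.pi,60);c=R*(np.outer(np.cos(t),l)+np.outer(np.sin(t),[0,0,1]))+[x,y,z]
    return cv2.convexHull(w2px(n,np.vstack([c+a*w/2,c-a*w/2])).astype(np.float32))
def seg(n,im,P,R):
    h=hull(n,P,R)[:,0]; c=h.mean(0); x0,y0=(h.min(0)-14).astype(int); x1,y1=(h.max(0)+14).astype(int)
    S=4;cr=cv2.resize(im[y0:y1,x0:x1],None,fx=S,fy=S,interpolation=cv2.INTER_CUBIC)
    m=np.full(cr.shape[:2],cv2.GC_BGD,np.uint8)
    q=lambda k:((((h-c)*k+c)-[x0,y0]+.5)*S-.5).astype(np.int32)
    cv2.fillPoly(m,[q(1.35)],cv2.GC_PR_BGD);cv2.fillPoly(m,[q(1.0)],cv2.GC_PR_FGD);cv2.fillPoly(m,[q(.5)],cv2.GC_FGD)
    cv2.grabCut(cr,m,None,np.zeros((1,65)),np.zeros((1,65)),5,cv2.GC_INIT_WITH_MASK)
    k=((m==1)|(m==3)).astype(np.uint8)
    cs,_=cv2.findContours(k,cv2.RETR_EXTERNAL,cv2.CHAIN_APPROX_NONE);b=max(cs,key=cv2.contourArea)
    k[:]=0;cv2.fillPoly(k,[b],1)
    return k,(x0,y0),S,cr
def fit(ims,P,R,yaws=(-.3,0,.3),tag=''):
    z=P[2];sg={n:seg(n,im,P,R) for n,im in ims.items()}
    def cost(p):
        s=0
        for n,(k,o,S,_) in sg.items():
            g=np.zeros_like(k);f=((hull(n,(p[0],p[1],z,p[2]),R)[:,0]-o+.5)*S-.5)
            cv2.fillPoly(g,[np.round(f*16).astype(np.int32)],1,shift=4);s+=(g!=k).sum()/max(k.sum(),1)
        return s
    r=min((minimize(cost,[P[0],P[1],y],method='Nelder-Mead',options=dict(initial_simplex=np.array([[P[0],P[1],y],[P[0]+.01,P[1],y],[P[0],P[1]+.01,y],[P[0],P[1],y+.15]]))) for y in yaws),key=lambda r:r.fun)
    vis=[]
    for n,(k,o,S,cr) in sg.items():
        v=cr.copy();cs,_=cv2.findContours(k,0,1);cv2.drawContours(v,cs,-1,(0,255,0),1)
        cv2.polylines(v,[((hull(n,(*r.x[:2],z,r.x[2]),R)[:,0]-o+.5)*S-.5).astype(np.int32)],True,(255,0,255),1);vis.append(cv2.resize(v,(240,190)))
    return r,np.vstack(vis)
E
python3 - <<'E'
from fit import *
T=cv2.imread('pics/top0.png');S=cv2.imread('pics/side0.png');V=[]
for n,P,R in [('br',(.4418,.2899,.066,-.2),.055),('ca',(.4165,.1415,.058,0),.048),('cb',(.4374,-.3503,.058,0),.048)]:
    r,v=fit({'top':T,'side':S},P,R);print(n,r.x[:2],np.degrees(r.x[2]),r.fun);V.append(v)
    for c,im in(('top',T),('side',S)):
        q,_=fit({c:im},(*r.x[:2],P[2],r.x[2]),R,(r.x[2],));print('  ',c,q.x[:2],np.degrees(q.x[2]),q.fun)
cv2.imwrite('pics/fit.png',np.hstack(V))
# white roll top: height where both rays agree
for z in(.03,.06,.09,.12,.15):print(z,px2w('top',440,207,z)[:2],px2w('side',291,167,z)[:2])
print(w2px('side',[[.5851,.0673,.198],[.5482,-.3289,.198]]))
E
```

```text
br [0.4423 0.2937] -13.30252999651819 0.08919238787383943
   top [0.4421 0.2926] -12.128910285684427 0.02656880733944954
   side [0.4426 0.2975] -12.949151882621273 0.04145777932778238
ca [0.4124 0.1417] 8.32352577186678 0.19704815068938297
   top [0.4075 0.1402] 7.876571820613963 0.06330294239535847
   side [0.4132 0.1445] 7.604765670052603 0.037595993322203675
cb [ 0.4383 -0.3512] 6.583259378886389 0.16918560396690752
   top [ 0.4391 -0.3519] 4.65613723690211 0.050125498302081795
   side [ 0.4384 -0.3445] 6.8889221413057085 0.0710951526032316
0.03 [ 0.5589 -0.4666] [ 0.5527 -0.4744]
0.06 [ 0.5536 -0.4534] [ 0.5439 -0.4171]
0.09 [ 0.5484 -0.4402] [ 0.5351 -0.3599]
0.12 [ 0.5431 -0.4269] [ 0.5263 -0.3026]
0.15 [ 0.5379 -0.4137] [ 0.5175 -0.2454]
[[252.4331 197.3026]
 [287.029  145.0727]]
```

View pics/fit.png

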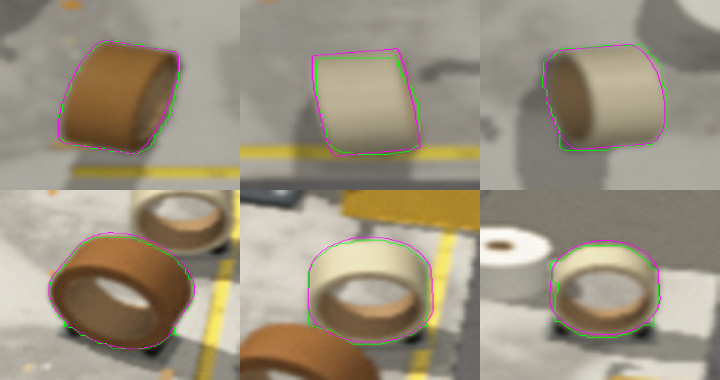

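The fits agree between cameras to within a few mm, and the reprojected knobs match the side view. The white roll is low, so it won't be in the way. Next I grasp the nearer clear roll, offset to the near side.

```bash
cat >> h.py <<'E'
M=np.array([.5667,-.1308,.185]);BY=np.radians(-5.32)
def Rt(yaw): c,s=np.cos(yaw),np.sin(yaw);return np.array([[c,s,0],[s,-c,0],[0,0,-1.]])
def lat(yaw): return np.array([np.cos(yaw),np.sin(yaw),0])
def bar(d,dz,beam=0):  # point on bar at signed distance d (left +), dz above axis
    a=np.array([-np.sin(BY),np.cos(BY),0]); k=np.array([0,0,1.])
    return M+a*(d*np.cos(beam)-dz*np.sin(beam))+k*(d*np.sin(beam)+dz*np.cos(beam))
OFF=.027
def tcp(c,yaw,up): return np.array(c)-OFF*lat(yaw)+[0,0,up]   # tool position for a roll centre
def snap(n,f):
    im=cams.capture(n);cv2.imwrite(f'pics/{f}.png',im[:,:,::-1]);return im
def st(s=''): print(s,'t%.2f'%arm.get_t(),'p',arm.get_ee_pos(),'F',arm.get_contact_force(),'op %.4f'%arm.get_opening(),'g %.1f'%arm.get_grip_force())
def pick(c,yaw,up):
    p=tcp(c,yaw,up);arm.movep(p+[0,0,.11],Rt(yaw));arm.pause(.2);st('above')
    print('hit',arm.line_to(p,max_speed=.15,max_force=15));jaws.grab(60);st('grip')
    arm.line_to(p+[0,0,.04],max_speed=.15);arm.pause(.2);st('up')
E
python3 - <<'E'
from h import *
y=np.radians(7.8);c=np.array([.411,.142,.058])
for p in (tcp(c,y,.12),tcp(c,y,.008)): print(arm.solve_ik(p,Rt(y)))
pick(c,y,.008)
snap('side','s1')
E
```

```text
[  10.883     4.0424  -26.0713   59.8863    0.     -176.917 ]
[  10.883    10.5392  -37.0844   42.3764    0.     -176.917 ]
above t4.07 p [0.3844 0.1382 0.176 ] F [ 1.1037 -0.3493 -0.2163] op 0.0854 g 0.0
hit False
grip t5.39 p [0.3849 0.1385 0.0668] F [-1.2411 -1.4129  5.8872] op 0.0470 g 60.6
up t6.01 p [0.3831 0.1381 0.1049] F [-0.2565  0.6878 -2.3825] op 0.0471 g 61.7
```

View pics/s1.png

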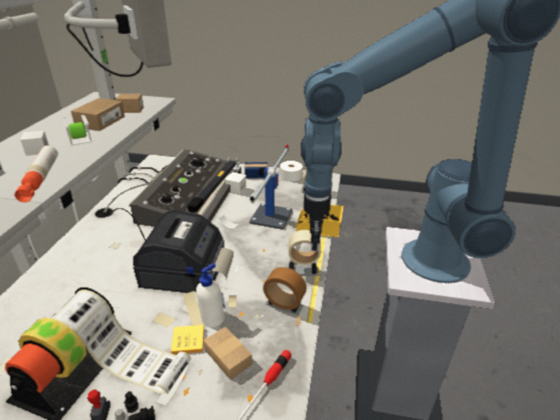

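The clear roll is gripped and lifted, at about (303,248). Next is the pre-insert pose beyond the left tip, with an enlarged side-view check.

Run:
```python
from h import *
c=bar(.262,-.012);p=tcp(c,BY,.008)
q=arm.get_ee_pos();arm.line_to([q[0],q[1],p[2]],max_speed=.2)
arm.line_to(p,Rt(BY),max_speed=.2);arm.pause(.3);st('pre');print(p)
im=snap('side','s2');snap('top','t2')
# overlay predicted hole & knob
T=np.linspace(0,6.28,80);a=lat(BY);ax=np.array([-np.sin(BY),np.cos(BY),0]);v=im[:,:,::-1].copy()
o=np.array([200,140]);S=6
z=cv2.resize(v[140:240,200:330],None,fx=S,fy=S,interpolation=cv2.INTER_CUBIC)
for s,col in((.024,(0,0,255)),(-.024,(255,0,0))):
  for R in(.036,.048):
    X=c+ax*s+R*(np.outer(np.cos(T),a)+np.outer(np.sin(T),[0,0,1]))
    cv2.polylines(z,[((w2px('side',X)-o+.5)*S).astype(int)],True,col,1)
X=np.array([bar(.199,.013),bar(.195,0),bar(0,0)]);cv2.polylines(z,[((w2px('side',X)-o+.5)*S).astype(int)],False,(0,255,0),1)
cv2.imwrite('pics/s2z.png',z)
```

```text
pre t7.94 p [0.5636 0.1327 0.1813] F [-0.2138  0.5048 -1.5793] op 0.0471 g 61.7
[0.5641 0.1326 0.181 ]
```

View pics/s2z.png

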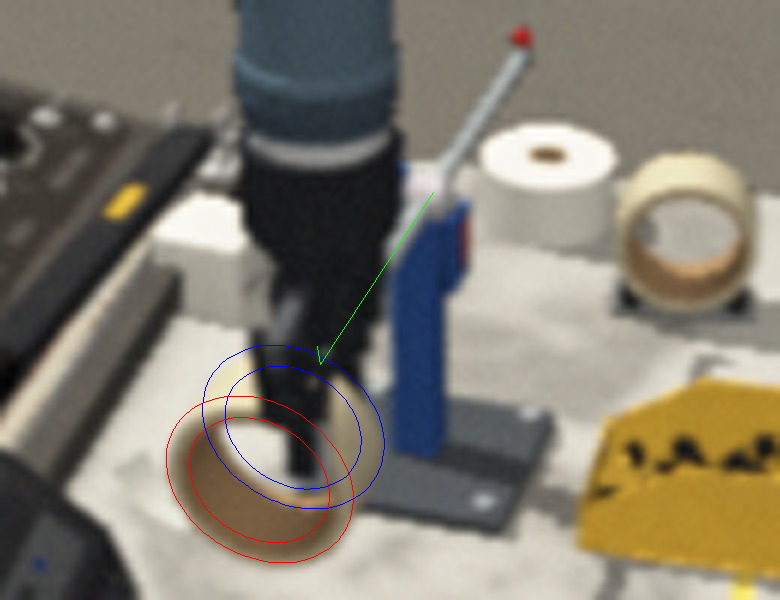

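The overlay matches the held roll, and the far hole rim lines up with the bar axis. Next I insert the roll, lower it, release it and retreat upward.

```bash
cat >> h.py <<'E'
def beam(tag=None):
    im=cams.capture('top');b=im.astype(int)
    if tag: cv2.imwrite(f'pics/{tag}.png',im[:,:,::-1])
    return im
E
python3 - <<'E'
from h import *
c=bar(.078,-.012);p=tcp(c,BY,.008)
hit=arm.line_to(p,max_speed=.1,max_force=10);st('ins');print(hit)
if not hit:
    hit=arm.line_to(p-[0,0,.025],max_speed=.06);arm.pause(.2);st('low')
    jaws.gripper_open();arm.pause(.3);st('open')
    print(arm.line_to(p+[0,0,.075],max_speed=.12,max_force=12));st('out')
    arm.pause(.5)
snap('side','s3');snap('top','t3')
S=4;a=cv2.imread('pics/s3.png')[130:250,210:330];b=cv2.imread('pics/t3.png')[165:245,255:435]
cv2.imwrite('pics/c3.png',np.hstack([cv2.resize(a,(400,400),interpolation=2),cv2.resize(b,(400,178),interpolation=2)[:, :]]) if 0 else np.vstack([cv2.resize(a,(360,360),interpolation=2),cv2.resize(b,(360,160),interpolation=2)]))
E
```

```text
Traceback (most recent call last):
plant.MotionError: the arm cannot follow that straight line within its joint ranges
```

Joint 6 just passes its limit at the end of the line. A 4° yaw bias on the roll avoids this and still leaves plenty of hole clearance.

```bash
cat >> h.py <<'E'
def knobs(n='side'):
    "beam angle from the knobs: fit theta so projected knobs match dark/red blobs"
    im=cams.capture(n);hsv=cv2.cvtColor(im,cv2.COLOR_RGB2HSV);out={}
    for s,nm in((1,'L'),(-1,'R')):
        th=np.linspace(-.36,.36,145);X=np.array([bar(s*.199,.013,t) for t in th]);uv=w2px(n,X)
        if nm=='R': sc=((hsv[...,0]<8)|(hsv[...,0]>172))*(hsv[...,1].astype(float))*(hsv[...,2]>60)
        else: sc=255.-im.max(2)
        sc=cv2.GaussianBlur(sc.astype(np.float32),(0,0),1.3)
        val=np.array([cv2.getRectSubPix(sc,(1,1),(float(u),float(v)))[0,0] for u,v in uv]);i=val.argmax()
        out[nm]=(round(th[i],3),round(float(val[i]),0))
    return out
E
python3 - <<'E'
from h import *
y=BY-np.radians(4);c=bar(.078,-.012);p=tcp(c,y,.008)
hit=arm.line_to(p,Rt(y),max_speed=.1,max_force=10);st('ins');print(hit)
if not hit:
    arm.line_to(p-[0,0,.025],max_speed=.06);arm.pause(.2);st('low')
    jaws.gripper_open();arm.pause(.3);st('open')
    print(arm.line_to(p+[0,0,.075],max_speed=.12,max_force=12));st('out')
    arm.pause(.5)
print(knobs('side'),knobs('top'))
snap('side','s3');snap('top','t3')
a=cv2.imread('pics/s3.png')[130:250,210:330];b=cv2.imread('pics/t3.png')[165:245,255:435]
cv2.imwrite('pics/c3.png',np.vstack([cv2.resize(a,(400,400),interpolation=2),cv2.resize(b,(400,178),interpolation=2)]))
E
```

```text
Traceback (most recent call last):
plant.MotionError: the arm cannot follow that straight line within its joint ranges
```

Run:
```python
from h import *
print(arm.get_joint_positions())
for dy in (0,-4,-10):
  for d in (.26,.16,.078):
    y=BY+np.radians(dy);p=tcp(bar(d,-.012),y,.008);print(dy,d,p,arm.solve_ik(p,Rt(y)),arm.solve_ik(p,Rt(y+np.pi)))
```

```text
[   6.963    23.0849   -0.6267   66.2722    0.0006 -167.7272]
0 0.26 [0.5639 0.1306 0.181 ] [   6.7596   23.0583   -0.7058   66.2359    0.     -167.9204] [ 6.7596 23.0583 -0.7058 66.2359  0.     12.0796]
0 0.16 [0.5547 0.031  0.181 ] [  -3.3425   20.4059   -4.6467   64.9474    0.     -178.0225] [-3.3425 20.4059 -4.6467 64.9474  0.      1.9775]
0 0.078 [ 0.547  -0.0506  0.181 ] [-11.9043  19.7146  -5.6502  64.6352   0.     173.4157] [-11.9043  19.7146  -5.6502  64.6352   0.      -6.5843]
-4 0.26 [0.5642 0.1325 0.181 ] [   6.9414   23.1338   -0.5916   66.2747    0.     -163.7386] [ 6.9414 23.1338 -0.5916 66.2747  0.     16.2614]
-4 0.16 [0.5549 0.0329 0.181 ] [  -3.1474   20.4451   -4.5895   64.9654    0.     -173.8274] [-3.1474 20.4451 -4.5895 64.9654  0.      6.1726]
-4 0.078 [ 0.5473 -0.0488  0.181 ] [-11.707   19.7225  -5.6388  64.6387   0.     177.613 ] [-11.707   19.7225  -5.6388  64.6387   0.      -2.387 ]
-10 0.26 [0.5648 0.1352 0.181 ] [   7.2063   23.2741   -0.3788   66.347     0.     -157.4737] [ 7.2063 23.2741 -0.3788 66.347   0.     22.5263]
-10 0.16 [0.5555 0.0356 0.181 ] [  -2.8583   20.5323   -4.4621   65.0056    0.     -167.5383] [-2.8583 20.5323 -4.4621 65.0056  0.     12.4617]
-10 0.078 [ 0.5479 -0.046   0.181 ] [ -11.4105   19.7634   -5.5797   64.6569    0.     -176.0905] [-11.4105  19.7634  -5.5797  64.6569   0.       3.9095]
```

Run:
```python
from h import *
y=BY-np.radians(9);c=bar(.078,-.012);p=tcp(c,y,.008)
hit=arm.line_to(p,Rt(y),max_speed=.1,max_force=10);st('ins');print(hit)
if not hit:
    arm.line_to(p-[0,0,.025],max_speed=.06);arm.pause(.2);st('low')
    jaws.gripper_open();arm.pause(.3);st('open')
    print(arm.line_to(p+[0,0,.075],max_speed=.12,max_force=12));st('out')
    arm.pause(.5)
print(knobs('side'),knobs('top'))
snap('side','s3');snap('top','t3')
a=cv2.imread('pics/s3.png')[130:250,210:330];b=cv2.imread('pics/t3.png')[165:245,255:435]
cv2.imwrite('pics/c3.png',np.vstack([cv2.resize(a,(400,400),interpolation=2),cv2.resize(b,(400,178),interpolation=2)]))
```

```text
ins t9.99 p [ 0.5478 -0.046   0.181 ] F [ 0.0878 -0.8164 -2.4522] op 0.0469 g 61.7
False
low t10.76 p [ 0.5483 -0.0463  0.1565] F [3.1677 1.8928 1.121 ] op 0.0469 g 62.6
open t11.53 p [ 0.5477 -0.0465  0.156 ] F [ 0.1739 -0.5957  0.4051] op 0.0853 g 0.0
False
out t12.51 p [ 0.5474 -0.0464  0.2552] F [0.4288 0.4637 0.7307] op 0.0857 g 0.0
{'L': (np.float64(0.36), 202.0), 'R': (np.float64(-0.09), 110.0)} {'L': (np.float64(-0.095), 181.0), 'R': (np.float64(-0.11), 146.0)}
```

View pics/c3.png

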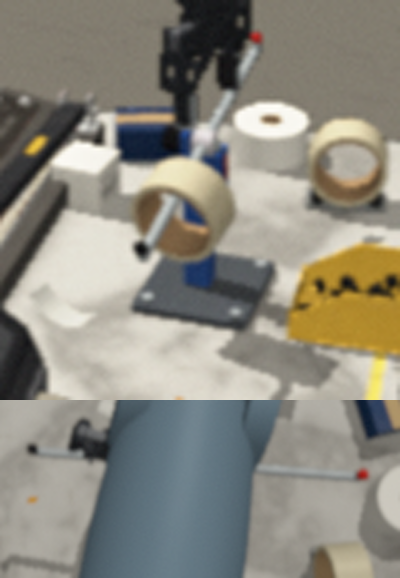

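The roll hangs on the left arm (black knob free, roll at about (185,210) in the crop) and the beam is at about −0.095 rad. That puts this roll near 0.16 kg. Next I take the brown roll to the right arm, with the tool turned a half turn.

Run:
```python
from h import *
B=-.095;y=np.radians(-13);c=np.array([.4423,.2932,.066]);UP=.011;f=np.pi
s=tcp(bar(-.275,-.012,B),BY,UP);e=tcp(bar(-.08,-.012,B),BY,UP)
for p,Y in((tcp(c,y,UP),y),(s,BY),(e,BY)):print(p,arm.solve_ik(p,Rt(Y+f)))
arm.movep([.42,.12,.26],Rt(y+f))
p=tcp(c,y,UP);arm.movep(p+[0,0,.09],Rt(y+f))
print('hit',arm.line_to(p,max_speed=.15,max_force=15));jaws.grab(80);st('grip')
arm.line_to([p[0],p[1],.24],max_speed=.2);st('up')
arm.movep([.42,-.1,.30],Rt(BY+f))
arm.movep([s[0],s[1],.28],Rt(BY+f))
arm.line_to(s,max_speed=.15);arm.pause(.2);st('pre');print(s,knobs('side'))
# overlay check
im=snap('side','s4')[:,:,::-1];o=np.array([240,100]);S=6
z=cv2.resize(im[100:200,240:370],None,fx=S,fy=S,interpolation=2);T=np.linspace(0,6.28,80)
ax=np.array([-np.sin(BY),np.cos(BY),0])
for q,col in((.024,(0,0,255)),(-.024,(255,0,0))):
  for R in(.036,.055):
    X=bar(-.275,-.012,B)+ax*q+R*(np.outer(np.cos(T),lat(BY))+np.outer(np.sin(T),[0,0,1]))
    cv2.polylines(z,[((w2px('side',X)-o+.5)*S).astype(int)],True,col,1)
X=np.array([bar(-.199,.013,B),bar(-.195,0,B),bar(0,0)]);cv2.polylines(z,[((w2px('side',X)-o+.5)*S).astype(int)],False,(0,255,0),1)
cv2.imwrite('pics/s4z.png',z)
```

```text
[0.416  0.2993 0.077 ] [ 28.6366  20.3918 -21.2555  48.3526   0.      41.6366]
[ 0.5143 -0.402   0.2101] [-43.5765  31.505   17.0585  75.5535   0.     -38.2565]
[ 0.5323 -0.2087  0.1916] [-27.7662  21.9792  -0.7249  67.2959   0.     -22.4462]
hit False
grip t18.12 p [0.4167 0.2996 0.0782] F [-1.9681 -0.6989  5.2217] op 0.0472 g 81.4
up t19.09 p [0.4151 0.2988 0.2385] F [ 0.5043  0.8173 -3.8694] op 0.0471 g 82.4
pre t22.62 p [ 0.5151 -0.4025  0.2119] F [-0.2248  0.1915 -3.3015] op 0.0470 g 116.0
[ 0.5143 -0.402   0.2101] {'L': (np.float64(0.36), 203.0), 'R': (np.float64(-0.09), 110.0)}
```

View pics/s4z.png

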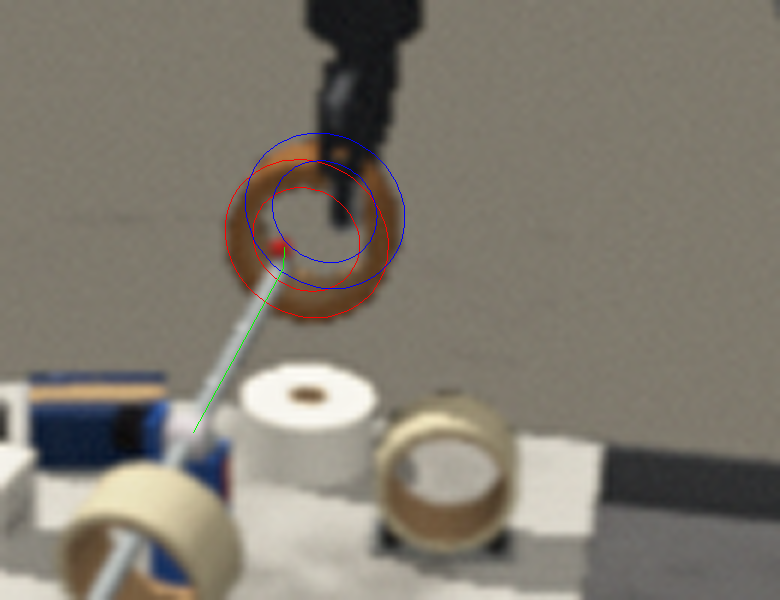

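The overlay fits the brown roll, and the red knob at (278,247) lies within about 1 px of the prediction. I'll insert it and hang it.

```bash
cat >> h.py <<'E'
def tilt(tag=None):
    s,t=knobs('side'),knobs('top');print('tilt side',s,'top',t)
E
python3 - <<'E'
from h import *
B=-.092;UP=.011
e=tcp(bar(-.08,-.012,B),BY,UP)
hit=arm.line_to(e,max_speed=.11,max_force=12);st('ins');print(hit)
if not hit:
    arm.line_to(e-[0,0,.035],max_speed=.06);arm.pause(.2);st('low');tilt()
    jaws.gripper_open();arm.pause(.2);st('open')
    print(arm.line_to(e+[0,0,.075],max_speed=.14,max_force=12));st('out')
    tilt();arm.pause(.3)
tilt();snap('side','s5');snap('top','t5')
E
```

```text
ins t24.64 p [ 0.5323 -0.2093  0.1914] F [ 0.4332 -0.5419 -3.8341] op 0.0470 g 116.0
False
low t25.57 p [ 0.5325 -0.2091  0.157 ] F [-0.4064 -3.6321  1.9562] op 0.0468 g 116.6
tilt side {'L': (np.float64(0.36), 197.0), 'R': (np.float64(-0.36), 0.0)} top {'L': (np.float64(0.155), 179.0), 'R': (np.float64(-0.36), 0.0)}
open t26.34 p [ 0.5323 -0.2086  0.1564] F [-0.2667 -0.6577  0.0535] op 0.0854 g 0.0
False
out t27.27 p [ 0.5319 -0.2085  0.2655] F [-0.651  -0.4878 -0.6991] op 0.0852 g 0.0
tilt side {'L': (np.float64(0.36), 201.0), 'R': (np.float64(0.1), 94.0)} top {'L': (np.float64(0.115), 181.0), 'R': (np.float64(-0.36), 0.0)}
tilt side {'L': (np.float64(0.36), 201.0), 'R': (np.float64(0.085), 92.0)} top {'L': (np.float64(0.115), 181.0), 'R': (np.float64(-0.36), 0.0)}
```

The beam is at about +0.10 rad, so the brown roll is near 0.32 kg. Now I bring the second clear roll to the left arm.

Run:
```python
from h import *
B=.10;y=np.radians(5.5);c=np.array([.4386,-.350,.058]);UP=.008;f=np.pi
s=tcp(bar(.275,-.012,B),BY,UP);e=tcp(bar(.163,-.012,B),BY,UP)
for p,Y in((tcp(c,y,UP),y),(s,BY),(e,BY)):print(p,arm.solve_ik(p,Rt(Y+f)))
p=tcp(c,y,UP);arm.movep(p+[0,0,.13],Rt(y+f))
print('hit',arm.line_to(p,max_speed=.17,max_force=15));jaws.grab(60);st('grip')
arm.line_to([p[0],p[1],.24],max_speed=.2);st('up')
arm.movep([.42,0,.30],Rt(BY+f))
arm.movep([s[0],s[1],.25],Rt(BY+f))
arm.line_to(s,max_speed=.15);arm.pause(.2);st('pre');print(s);tilt()
im=snap('side','s6')[:,:,::-1];o=np.array([200,120]);S=6
z=cv2.resize(im[120:220,200:330],None,fx=S,fy=S,interpolation=2);T=np.linspace(0,6.28,80)
ax=np.array([-np.sin(BY),np.cos(BY),0])
for q,col in((.024,(0,0,255)),(-.024,(255,0,0))):
  for R in(.036,.048):
    X=bar(.275,-.012,B)+ax*q+R*(np.outer(np.cos(T),lat(BY))+np.outer(np.sin(T),[0,0,1]))
    cv2.polylines(z,[((w2px('side',X)-o+.5)*S).astype(int)],True,col,1)
X=np.array([bar(.199,.013,B),bar(.195,0,B),bar(0,0),bar(-.195,0,B),bar(-.199,.013,B)]);cv2.polylines(z,[((w2px('side',X)-o+.5)*S).astype(int)],False,(0,255,0),1)
cv2.imwrite('pics/s6z.png',z)
```

```text
[ 0.4117 -0.3526  0.066 ] [-47.2818  24.03   -17.4557  48.5143   0.     -52.7818]
[0.5653 0.1453 0.2085] [ 8.1931 23.006   3.3292 70.3232  0.     13.5131]
[0.555  0.0344 0.1973] [-2.9916 20.0338 -2.7256 67.2406  0.      2.3284]
hit False
grip t30.05 p [ 0.4122 -0.3533  0.0671] F [-0.6783  0.4614  6.5618] op 0.0471 g 60.8
up t31.07 p [ 0.4111 -0.3519  0.2385] F [ 0.3211  0.4954 -1.8935] op 0.0474 g 61.7
pre t33.89 p [0.5661 0.1452 0.2102] F [-0.011   0.513  -1.2441] op 0.0468 g 62.4
[0.5653 0.1453 0.2085]
tilt side {'L': (np.float64(0.31), 230.0), 'R': (np.float64(0.085), 94.0)} top {'L': (np.float64(0.115), 185.0), 'R': (np.float64(0.08), 142.0)}
```

View pics/s6z.png

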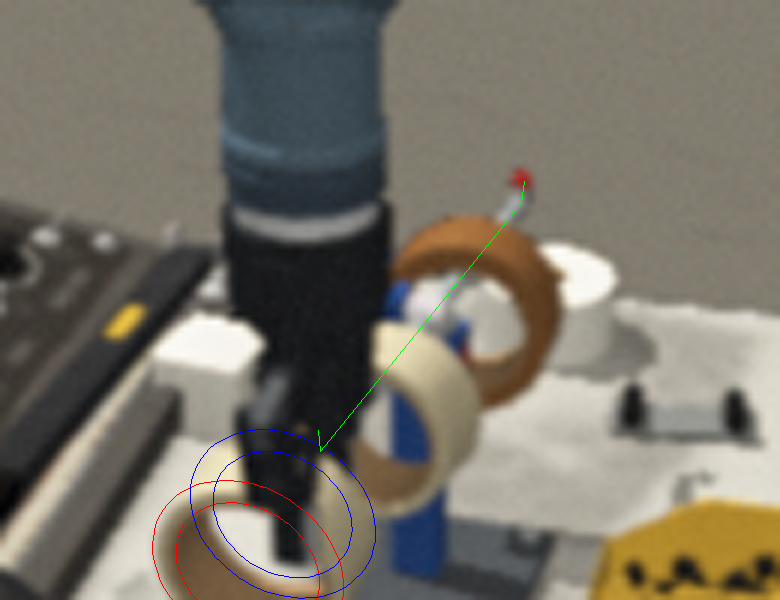

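Brown and the first clear roll both hang, with the red knob at (520,180) on the prediction. The held roll matches its overlay, so I insert it.

Run:
```python
from h import *
B=.095;UP=.008
e=tcp(bar(.162,-.012,B),BY,UP)
hit=arm.line_to(e,max_speed=.1,max_force=10);st('ins');print(hit)
if not hit:
    arm.line_to(e-[0,0,.047],max_speed=.07);arm.pause(.2);st('low');tilt()
    jaws.gripper_open();arm.pause(.2);st('open')
    print(arm.line_to(e+[0,0,.06],max_speed=.15,max_force=12));st('out')
    arm.pause(.3);tilt()
snap('side','s7');snap('top','t7')
```

```text
ins t35.33 p [0.555  0.0339 0.1965] F [ 0.5385  1.2681 -2.0037] op 0.0472 g 62.4
False
low t36.35 p [0.5549 0.0335 0.1498] F [ 0.2643  0.1969 -0.3269] op 0.0470 g 62.8
tilt side {'L': (np.float64(0.36), 211.0), 'R': (np.float64(-0.09), 102.0)} top {'L': (np.float64(-0.03), 136.0), 'R': (np.float64(-0.11), 149.0)}
open t37.12 p [0.5549 0.0334 0.1494] F [ 0.1934  0.6043 -0.5867] op 0.0852 g 0.0
False
out t37.98 p [0.5544 0.0334 0.2555] F [-0.1771  0.6944  0.2122] op 0.0851 g 0.0
tilt side {'L': (np.float64(0.36), 201.0), 'R': (np.float64(-0.09), 100.0)} top {'L': (np.float64(-0.065), 133.0), 'R': (np.float64(-0.13), 145.0)}
```

```bash
cat >> h.py <<'E'
def redc(im,n='side',th0=0):
    "sub-pixel centre of the red knob (im BGR)"
    b=cv2.resize(im,None,fx=1,fy=1).astype(float);w=np.clip(b[...,2]-np.maximum(b[...,0],b[...,1])-35,0,None)
    best=None
    for t in np.linspace(-.3,.3,25):
        u,v=np.round(w2px(n,bar(-.199,.013,t))[0]).astype(int);s=w[v-4:v+5,u-4:u+5].sum()
        if best is None or s>best[0]: best=(s,u,v)
    _,u,v=best
    for _ in range(3):
        u,v=int(round(u)),int(round(v));k=w[v-4:v+5,u-4:u+5];Y,X=np.mgrid[v-4:v+5,u-4:u+5];u,v=(k*X).sum()/k.sum(),(k*Y).sum()/k.sum()
    return u,v
REF={}
def theta(im,n='side'):
    "beam angle, relative to the empty level bar in the first picture"
    if n not in REF: REF[n]=np.array(redc(cv2.imread(f'pics/{n}0.png'),n))-w2px(n,bar(-.199,.013))[0]
    m=np.array(redc(im,n))-REF[n];th=np.linspace(-.35,.35,701);uv=np.vstack([w2px(n,bar(-.199,.013,t)) for t in th])
    d=np.hypot(*(uv-m).T);i=d.argmin();return round(th[i],3),round(d[i],2)
E
python3 - <<'E'
from h import *
for n in('side','top'):
  for k in (3,5,7):print(n,k,theta(cv2.imread(f'pics/{n[0]}{k}.png'),n))
print(theta(cv2.imread('pics/s6.png')),theta(cv2.imread('pics/s4.png')),REF)
E
```

```text
side 3 (np.float64(-0.109), np.float64(0.05))
side 5 (np.float64(0.077), np.float64(0.04))
side 7 (np.float64(0.229), np.float64(3.83))
top 3 (np.float64(-0.11), np.float64(0.02))h.py:56: RuntimeWarning: invalid value encountered in scalar divide
  u,v=int(round(u)),int(round(v));k=w[v-4:v+5,u-4:u+5];Y,X=np.mgrid[v-4:v+5,u-4:u+5];u,v=(k*X).sum()/k.sum(),(k*Y).sum()/k.sum()
Traceback (most recent call last):
  File "h.py", line 62, in theta
    m=np.array(redc(im,n))-REF[n];th=np.linspace(-.35,.35,701);uv=np.vstack([w2px(n,bar(-.199,.013,t)) for t in th])
               ~~~~^^^^^^
  File "h.py", line 56, in redc
    u,v=int(round(u)),int(round(v));k=w[v-4:v+5,u-4:u+5];Y,X=np.mgrid[v-4:v+5,u-4:u+5];u,v=(k*X).sum()/k.sum(),(k*Y).sum()/k.sum()
            ~~~~~^^^
ValueError: cannot convert float NaN to integer
```

```bash
sed -i 's/w=np.clip(b\[...,2\]-np.maximum(b\[...,0\],b\[...,1\])-35,0,None)/w=np.clip(b[...,2]-2*b[...,1],0,None)/' h.py
python3 - <<'E'
from h import *
for f in ('s3','t3','s4','s5','s6','s7','t7'):print(f,theta(cv2.imread(f'pics/{f}.png'),{'s':'side','t':'top'}[f[0]]))
E
```

```text
Traceback (most recent call last):
  File "h.py", line 61, in theta
    if n not in REF: REF[n]=np.array(redc(cv2.imread(f'pics/{n}0.png'),n))-w2px(n,bar(-.199,.013))[0]
                                     ~~~~^^^^^^^^^^^^^^^^^^^^^^^^^^^^^^^^^^^^^^^^^
  File "h.py", line 52, in redc
    u,v=np.round(w2px(n,bar(-.199,.013,t))[0]).astype(int);s=w[v-4:v+5,u-4:u+5].sum()
                 ~~~~^^^^^^^^^^^^^^^^^^^^^
  File "h.py", line 13, in w2px
    p=p or cams.camera_params(n);E=np.array(p['extrinsics']);X=np.atleast_2d(X)@E[:3,:3].T+E[:3,3]
           ~~~~~~~~~~~~~~~~~~^^^
ValueError: time passes only in moves, steps and waits
```

```bash
cat >> h.py <<'E'
import functools
_cp=cams.camera_params
_fixed=functools.lru_cache(None)(lambda n:_cp(n))
def w2px(n,X,p=None):
    p=_fixed(n);E=np.array(p['extrinsics']);X=np.atleast_2d(X)@E[:3,:3].T+E[:3,3]
    return X[:,:2]/X[:,2:]*[p['fx'],p['fy']]+[p['cx'],p['cy']]
E
python3 - <<'E'
from h import *
print(arm.get_t())
for f in ('s3','t3','s4','s5','s6','s7','t7'):
    try:print(f,theta(cv2.imread(f'pics/{f}.png'),{'s':'side','t':'top'}[f[0]]))
    except Exception as e: print(f,e)
E
```

```text
38.4833
s3 (np.float64(-0.109), np.float64(0.24))
t3 (np.float64(-0.11), np.float64(0.11))
s4 (np.float64(-0.106), np.float64(0.18))
s5 (np.float64(0.081), np.float64(0.06))
s6 (np.float64(0.081), np.float64(0.07))
s7 (np.float64(-0.111), np.float64(0.04))
t7 (np.float64(-0.112), np.float64(0.08))
```

The tilt readings now agree across both cameras at −0.111 rad. Brown, about 0.313 kg, must move about 47 mm outward to d ≈ 0.127. I grip it aligned with the tilted bar and slide it along, levelling the bar on the way.

```bash
cat >> h.py <<'E'
def pose(d,dz,B,up):
    Q=cv2.Rodrigues(B*lat(BY))[0]
    return bar(d,dz,B)+Q@(-OFF*lat(BY)+np.array([0,0,up])),Q@Rt(BY+np.pi)
def shift(d0,B0,d1,B1=0,up=.011):
    p,R=pose(d0,-.030,B0,up);q,R1=pose(d1,-.030,B1,up)
    arm.movep(p+[0,0,.10],R);print('hit',arm.line_to(p,max_speed=.15,max_force=12));st('at')
    jaws.grab(40);st('grip')
    arm.line_to(q,R1,max_speed=.05);arm.pause(.3);st('moved');print('held',theta(snap('side','h%d'%(arm.get_t()*10))[:,:,::-1]))
    jaws.gripper_open();arm.pause(.2)
    print(arm.line_to(q+[0,0,.10],max_speed=.15,max_force=12));arm.pause(.5);st('out')
    for n in('side','top'):print(n,theta(snap(n,'%s%d'%(n,arm.get_t()*10))[:,:,::-1],n))
E
python3 - <<'E'
from h import *
for a in((-.08,-.03,-.111,.011),(-.127,-.03,0,.011)):
    p,R=pose(*a);print(p,arm.solve_ik(p,R))
shift(-.08,-.111,-.127)
E
```

```text
[ 0.5322 -0.2096  0.175 ] [-24.578   20.9624  -5.0492  61.883   -6.0026 -19.3684]
[ 0.528  -0.2547  0.166 ] [-31.9529  24.3248  -1.038   64.6372   0.     -26.6329]
hit False
at t40.26 p [ 0.5329 -0.2093  0.1758] F [1.1687 0.2195 0.6169] op 0.0851 g 0.0
grip t40.68 p [ 0.5327 -0.2097  0.1755] F [0.276  0.0444 0.6488] op 0.0480 g 43.6
moved t42.06 p [ 0.5282 -0.2547  0.1662] F [-0.8005 -0.7494  1.405 ] op 0.0484 g 43.1h.py:56: RuntimeWarning: invalid value encountered in scalar divide
  u,v=int(round(u)),int(round(v));k=w[v-4:v+5,u-4:u+5];Y,X=np.mgrid[v-4:v+5,u-4:u+5];u,v=(k*X).sum()/k.sum(),(k*Y).sum()/k.sum()
Traceback (most recent call last):
  File "h.py", line 77, in shift
    arm.line_to(q,R1,max_speed=.05);arm.pause(.3);st('moved');print('held',theta(snap('side','h%d'%(arm.get_t()*10))[:,:,::-1]))
                                                                           ~~~~~^^^^^^^^^^^^^^^^^^^^^^^^^^^^^^^^^^^^^^^^^^^^^^^
  File "h.py", line 62, in theta
    m=np.array(redc(im,n))-REF[n];th=np.linspace(-.35,.35,701);uv=np.vstack([w2px(n,bar(-.199,.013,t)) for t in th])
               ~~~~^^^^^^
  File "h.py", line 56, in redc
    u,v=int(round(u)),int(round(v));k=w[v-4:v+5,u-4:u+5];Y,X=np.mgrid[v-4:v+5,u-4:u+5];u,v=(k*X).sum()/k.sum(),(k*Y).sum()/k.sum()
            ~~~~~^^^
ValueError: cannot convert float NaN to integer
```

The knob is hidden while the roll is held. I'll release and measure.

```bash
sed -i "s/;print('held',theta(.*$//" h.py
python3 - <<'E'
from h import *
jaws.gripper_open();arm.pause(.2);q,_=pose(-.127,-.03,0,.011)
print(arm.line_to(q+[0,0,.10],max_speed=.15,max_force=12));arm.pause(.5);st('out')
for n in('side','top'):
    im=snap(n,n+'8')[:,:,::-1]
    try:print(n,theta(im,n))
    except Exception as e:print(n,e)
E
```

```text
False
out t44.08 p [ 0.528  -0.2547  0.2658] F [-0.4229  0.4729 -0.0475] op 0.0859 g 0.0
side (np.float64(-0.012), np.float64(0.09))
top cannot convert float NaN to integerh.py:56: RuntimeWarning: invalid value encountered in scalar divide
  u,v=int(round(u)),int(round(v));k=w[v-4:v+5,u-4:u+5];Y,X=np.mgrid[v-4:v+5,u-4:u+5];u,v=(k*X).sum()/k.sum(),(k*Y).sum()/k.sum()
```

The side view reads −0.012 rad, inside tolerance. I'll retreat clear, then confirm with both cameras and one last picture.

Run:
```python
from h import *
arm.line_to([.40,-.30,.30],max_speed=.2);arm.pause(.5);st()
for n in('side','top'):
    im=snap(n,n+'9')[:,:,::-1]
    try:print(n,theta(im,n))
    except Exception as e:print(n,e)
a=cv2.imread('pics/side9.png')[110:250,180:360];b=cv2.imread('pics/top9.png')[165:245,255:435]
cv2.imwrite('pics/c9.png',cv2.resize(np.vstack([a,b]),None,fx=2.6,fy=2.6,interpolation=2))
```

```text
t45.53 p [ 0.4002 -0.2999  0.2999] F [0.5475 1.0223 0.1512] op 0.0850 g 0.0
side (np.float64(-0.012), np.float64(0.08))
top (np.float64(-0.012), np.float64(0.11))
```

View pics/c9.png

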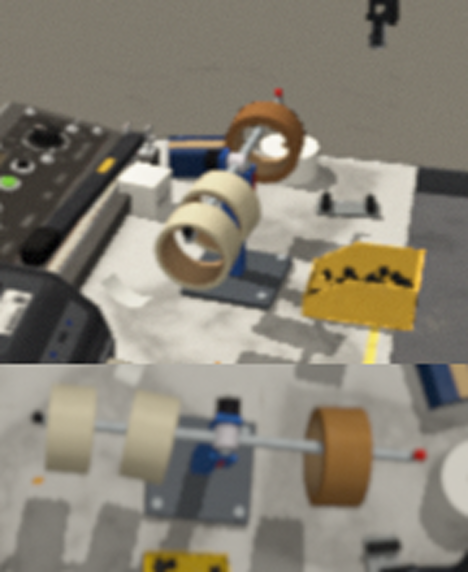

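The picture shows both clear rolls hanging on the left arm, at (70,430) and (150,435), and the brown roll on the right at (340,455). The arm is clear of everything, and both cameras read −0.012 rad.

```bash
python3 -c "
from plant import ticket
print(ticket.hand_in())"
```

```text
the job is handed in; nothing more can be done
None
```

I handed the job in at about 45.5 s: both clear rolls hang on the left arm and the brown roll on the right, the bar rests about 0.012 rad from level (limit 0.03) and the arm is clear; hand-in gave no verdict.

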